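# Lock the hold-down fork over the workpiece

### The arm

A 6-joint arm with a two-finger parallel gripper is mounted at the origin on the work surface. World frame = base frame: x ahead of the robot, y to its left, z up, the work surface at z = 0. Lengths are in m, angles in rad, forces in N, time in s.
With the tool pointing down it reaches from about 0.3 to 0.875 m from the base axis. Payload 6.4 kg.
Tool frame: the origin (TCP) lies at the very end of the fingers, on their centre line; the grasp point (between the pads) lies 19 mm behind it (manip.grip_point_offset is the z of the grasp point in the tool frame, in m); z points along the fingers, y is the line along which they close (so a half turn about z gives the same grasp; the last joint's range is limited). The gripper opens to 88 mm and grips with 3 to 60 N. Pads are 18 mm wide; open, the fingers measure 123 mm over their backs; the gripper's body (75 mm by 187 mm) begins 45 mm behind the grasp point.
Start: joints at [-1.471, 0.181, 1.607, -0, 1.354, -0.206], TCP at [0.173, -0.548, 0.239] pointing down, gripper open.
Joint ranges: [-2.99, 2.99], [-0.89, 2.07], [0.3, 2.58], [-1.14, 4.28], [0, 2.63], [-3.12, 3.12]. Speed limits (rad/s): [2.57, 2.57, 3.01, 3.14, 3.14, 3.14].

### API

Orientations are given as a 3x3 rotation matrix whose columns are the frame's x, y, z axes.
In Python, from plant import manip gives the robot as it stands. The module is installed in compiled form; this text tells all that it offers.
- The arm moves only by the tool arm_command, never from a script. Its argument "rows" is a list of rows, each a list of 6 numbers: the shift along the tool's x, y, z in mm, then the turn, a rotation vector about the tool's x, y, z in rad. A call has exactly 5 rows; each row shifts and turns the commanded pose from where the row before left it, along the tool's axes as they then stand; what a row does not reach is not made up. A row lasts 1/8 s, in which the tool goes at most 62.5 mm and 10.7 degrees, less where a joint would pass 70% of its speed; a pose out of reach is approached as far as the arm can. A call is refused whole if a number of a shift passes 62.5 or a number of a turn 0.188, either way. A call with a gripper value outside its range is refused whole. "gripper" is the closure, from 0 (fully open) to 1 (shut), set as the call begins (left out, the last holds). The fingers move at their own pace and stop on an object; "newtons" is the grip in N (left out, the last holds). Time passes only in rows, so rows that do not move let the fingers close, or fill a call up. It gives the time, the measured TCP pose, the force, the opening and the grip force at its end, in the units of the state.
- manip.get_state(): the state, without advancing time (a new reading comes with each control period).
- manip.snapshot(name): name is "scene" or "top" or "wrist"; returns the picture (400x640x3 uint8, red, green, blue); there is no depth.
- manip.get_calibration(name): a dict with "fx", "fy", "cx", "cy" (pixels), "cam_to_world" (4x4, takes a point from camera to world coordinates). Camera axes: x right, y down, z forward; pixel columns grow to the right and rows downward; lengths in m; the calibration is good to about 2 mm. A picture is of the moment at which its call begins: read the wrist's pose just before it. get_calibration takes no time and is no camera call; for the wrist camera it gives the pose at the moment of the call.
- manip.close_job(): hands the job in; it is judged then, once.
The state is a dict: "time": time; "q": joint angles; "joint_velocities": joint speeds; "joint_torque": joint torques, N m; "tcp_pos": TCP position; "ee_rot": TCP orientation; "force": force on the tool from outside, world axes, zero at the start; "wrist_torque": the same for the moment, N m; "width": finger opening in m; "grasp_force": force on a finger pad.
Only numpy, scipy, OpenCV 4.12 (cv2) and the standard library are available. Lean on these libraries where they do the work, as an engineer would, in place of code of your own. Each camera call takes 0.05 s, during which the arm holds its last target. There are 200 camera calls.

### The job

Lock the workpiece into the deburring fixture: with a fingertip press the spring catch's long thumb bar down and, keeping it pressed, push the sliding fork by its lug along the channel, past the catch pin and over the workpiece as far as it goes; then let go so that the pin springs up behind the fork. Use only the outside of the fingers: nothing is to be pinched or picked up, and the workpiece and the other things on the cart stay where they are.

Things in the scene. Friction and masses are not known exactly. Their poses are not given: they have to be found in the camera images.
- fixture: Fixed metal deburring fixture, base plate 150 x 222 mm. Origin on the cart top under the catch pin; z up; the fork slides to its +y; thumb bar on its -x side, roughly facing the robot (yaw within 30 deg). Spans y -92 to +130 mm. Channel bed 22 mm up, rails at |x| 26-36 mm, y -84 to +55, 38 mm up; end stop y 55-65, 36 mm up; then the workpiece nest, walls 30 mm up
- thumb_bar: Spring catch, one steel piece: long thumb bar beside the channel, x -67 to -39, y -88 to +48 mm, 8 mm thick, and a pin 14 mm thick at x = y = 0 in mid-channel, 7 mm above the bed when up. Pose: the fixture's origin and axes, sinking as it is pressed. It goes straight down, level wherever pressed; spring 3 N at first, 8 N at the bottom; returns when let go; a fingertip can slide along the bar
- bar_top (a point): Centre of the thumb bar's upper face: fixture x -53, y -20 mm; 40 mm above the cart top when up, 28 mm at the bottom of its 12 mm travel. Pressed 7.5 mm or more (32.5 mm up or lower) the pin is clear of the fork's foot
- fork (a joint): Travel of the sliding fork to fixture +y, m. 0 = fully back; at 0.020 its foot meets the raised pin and is blocked; beyond 0.078 it has passed and the pin can spring up behind it; 0.082 = against the end stop. Starts between 0 and 0.018, moves with about 2 N, stays where left, cannot be lifted out
- lug_back (a point): Fork's upright lug, centre of its rear (-y) face, to be pushed to +y. Plate 10 mm thick (y), over the bar: fixture x -68 to -14 mm, 44-70 mm up; point at x -53, 57 mm up, y = joint value - 43 mm. Dark steel fork: foot 44 x 50 mm from 28 mm behind to 16 mm ahead of this point, body 40 mm wide, top 50 mm up, two prongs 48 mm farther on to +y
- workpiece: The part to be held: loose aluminium plate 56 x 48 x 12 mm with a round stud 12 mm thick and 24 mm tall on its middle, lying in the nest at the +y end of the fixture; origin at the centre of its underside. The prongs pass 8 mm above the plate, either side of the stud
- deburrer: Bystander: green plastic deburring tool lying beyond the fixture, 140 mm long, 20 mm thick; origin under its middle
- mug: Bystander: empty white ceramic mug, 80 mm across, 90 mm high, beyond the fixture; origin at the centre of its underside
- finished: Bystander: a finished part like the workpiece (56 x 48 mm, 36 mm high with its stud), on the cart top on the robot's side of the fixture; origin at the centre of its underside
- collar: Bystander: steel collar 32 mm across, 14 mm high, on the robot's side of the fixture; origin at the centre of its underside
- driver: Bystander: black-handled screwdriver, 190 mm long, lying on the cart's right; origin under its middle
- oiler: Bystander: white plastic bottle, 44 mm across, 120 mm high, standing on the right; origin at the centre of its underside
Things that resemble listed ones, but are neither listed nor needed, are in the scene too. Leave any purple or red look-alike of the workpiece alone.

How it is judged:
By the outcome, as a careful person would: the job done as asked, in the order asked, and still so for the second after the job is handed in, with the robot touching nothing.
It also fails if it takes over 34 s, if anything falls off the work surface, if the arm or the gripper's body presses on something with over 40 N, if the wrist force passes 120 N, or if a joint passes its speed limit or range.

## Working session

There is one attempt and no reset: what is moved stays moved. The work goes in short steps, Python scripts to look and compute and a tool call to move; the robot and the scene stay as the last step left them, time stands still between calls to the robot, and variables do not carry over. Pictures are saved under pics/ and viewed, at most 10 in all, crops included, and the job is handed in when it is done.

Besides the shell and the picture viewer there is one more tool, called after "Request:" as name(argument=value, ...), one argument or row to a line, values as JSON. arm_command: Moves the arm, as the interface text tells. Its arguments: {"type":"object","properties":{"rows":{"type":"array","items":{"type":"array","items":{"type":"number"}}},"gripper":{"type":"number"},"newtons":{"type":"number"}},"required":["rows"]}

```bash
mkdir -p pics; python3 - <<'E'
from plant import manip
import cv2,numpy as np
for n in("scene","top"):
    im=manip.snapshot(n);cv2.imwrite(f"pics/{n}0.png",im[:,:,::-1])
    c=manip.get_calibration(n);print(n,c["fx"],c["fy"],c["cx"],c["cy"]);print(np.round(c["cam_to_world"],3))
s=manip.get_state();print(s["time"],s["tcp_pos"],np.round(s["ee_rot"],3),s["width"])
E
```

```text
scene 389.5383746112947 389.5383746112947 319.2224254358755 199.0834358897558
[[-0.89   0.306 -0.338  0.917]
 [ 0.456  0.61  -0.648  0.592]
 [ 0.008 -0.731 -0.682  0.776]
 [ 0.     0.     0.     1.   ]]
top 387.3632323124417 387.3632323124417 321.3564013251431 199.6346218384532
[[-0.016 -0.994  0.106  0.497]
 [-1.     0.016 -0.    -0.06 ]
 [-0.001 -0.106 -0.994  0.938]
 [ 0.     0.     0.     1.   ]]
0.1 [ 0.17308305 -0.54784504  0.23793482] [[ 0.954  0.301 -0.   ]
 [ 0.301 -0.954  0.002]
 [ 0.    -0.001 -1.   ]] 0.08826638000126795
```

View pics/top0.png

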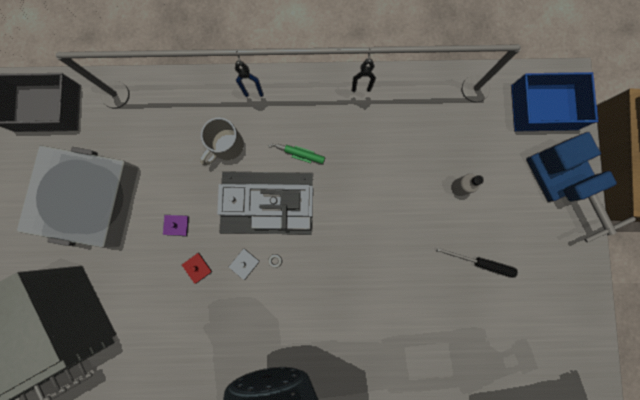

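View pics/scene0.png

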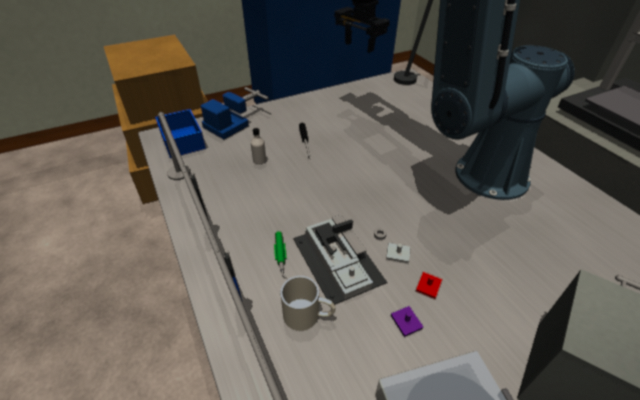

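The top view shows the fixture at about (265,203). Workpiece look-alikes are the plate in the nest at (234,200), which is the wanted one, the finished part at (244,264), purple at (175,225) and red at (196,268). The fork lug is at about (287,210) and the thumb bar at about (280,224). I'll check this in a close crop.

```bash
python3 - <<'E'
import cv2
im=cv2.imread("pics/top0.png")[163:243,208:324]
cv2.imwrite("pics/crop1.png",cv2.resize(im,None,fx=6.8,fy=6.8,interpolation=cv2.INTER_CUBIC))
E
```

```text
(no output)
```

View pics/crop1.png

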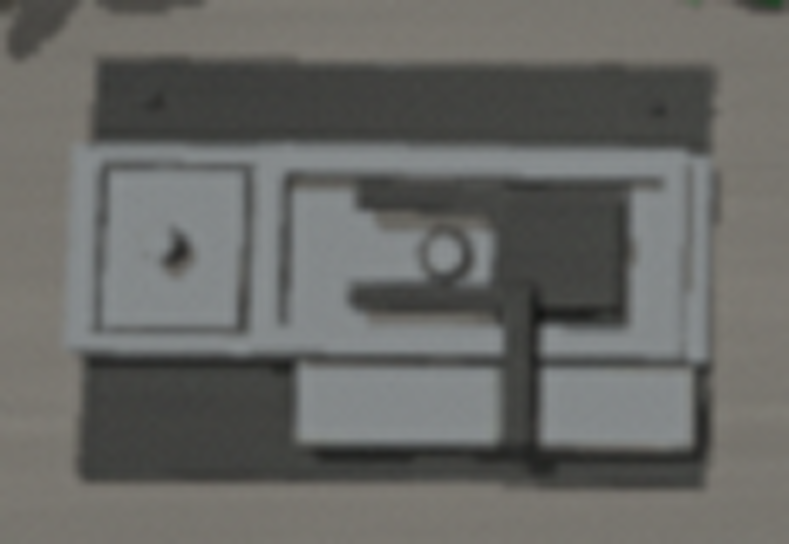

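```bash
cat >h.py <<'E'
import numpy as np
from plant import manip
# fixture pose from fit: (x, y, yaw)
def load(): return np.load("fix.npy")
def Rz(a): return np.array([[np.cos(a),-np.sin(a),0],[np.sin(a),np.cos(a),0],[0,0,1]])
def f2w(p): x,y,a=load(); return Rz(a)@np.array(p,float)+[x,y,0]
def w2f(p): x,y,a=load(); return Rz(a).T@(np.array(p)-[x,y,0])
E
python3 - <<'E'
from h import *
import cv2
from scipy.optimize import least_squares
from scipy.spatial.transform import Rotation as R
c=manip.get_calibration("top");T=np.linalg.inv(c["cam_to_world"])
def proj(P):
    q=P@T[:3,:3].T+T[:3,3];return np.c_[c["fx"]*q[:,0]/q[:,2]+c["cx"],c["fy"]*q[:,1]/q[:,2]+c["cy"]]
cr=lambda l:208+(np.array(l)[:,0:1]+.5)/6.8-.5, 
def full(l):
    l=(np.array(l,float)+.5)/6.8-.5;return l+[208,163]
F=np.array([[-39,48,40],[-67,48,40],[-67,-88,40],[0,0,29],[75,130,6],[75,-92,6],[-75,-92,6],[-75,130,6]])/1e3
U=full([[297,362],[297,444],[692,452],[446,254],[97,60],[714,68],[705,488],[80,480]])
def res(p):
    Q=F.copy();Q[4:,2]=p[3];return (proj(Q@Rz(p[2]).T+[p[0],p[1],0])-U).ravel()
s=least_squares(res,[.5,.05,0,.006],loss="soft_l1",f_scale=.5)
print(s.x,np.degrees(s.x[2]));print(np.round(s.fun.reshape(-1,2),2))
np.save("fix.npy",s.x[:3])
# lug rear-top edge near the bar end, and mid
L=full([[541,400]])
g=lambda q:(proj(np.array([f2w([-.05,q[0]-.043,.07])]))-L)[0,0]
print("fork q",least_squares(g,[.01]).x)
st=manip.get_state();a=s.x[2]
Rd=np.array([[np.cos(a+0),0,0]]*3)
ex=Rz(a)@[1,0,0];ey=Rz(a)@[0,-1,0];Rt=np.c_[ex,ey,[0,0,-1]]
print("rotvec tool",R.from_matrix(st["ee_rot"].T@Rt).as_rotvec())
for y in(-.066,-.07):
    t=f2w([-.053,y,.06]);print(t,"shift tool mm",st["ee_rot"].T@(t-st["tcp_pos"])*1e3,"in final axes",Rt.T@(t-st["tcp_pos"])*1e3)
E
```

```text
[ 5.92907839e-01  5.40391198e-02 -2.72269547e-02 -3.18963655e-04] -1.5599895907971835
[[-0.17  0.83]
 [-0.55  0.86]
 [ 0.13  0.36]
 [-0.4   0.73]
 [ 0.29 -0.48]
 [-0.1  -0.64]
 [ 0.36 -1.1 ]
 [ 0.39 -0.99]]
fork q [0.00435751]
rotvec tool [-1.51354061e-03 -6.73102181e-05  3.33031454e-01]
[ 0.53813073 -0.01049357  0.06      ] shift tool mm [ 509.8303044  -402.25668621  178.6891895 ] in final axes [ 350.28374493 -547.09021689  177.93481939]
[ 0.53802183 -0.01449209  0.06      ] shift tool mm [ 508.52266743 -398.476468    178.68320221] in final axes [ 350.28374493 -543.09021689  177.93481939]
```

The crop confirms it: workpiece plate with stud in the nest at crop (175,250), pin (446,254), thumb bar from (297,362) to (692,452), and the dark fork with its lug at crop u≈508–541. Moving now.

Request:
arm_command(
  rows=[
    [0, 0, 0, 0, 0, 0.1665],
    [0, 0, 0, 0, 0, 0.1665],
    [33, -52, 0, 0, 0, 0],
    [33, -52, 0, 0, 0, 0],
    [33, -52, 0, 0, 0, 0],
  ],
  gripper=1,
  newtons=5,
)

```text
time: 0.72
tcp_pos: [0.2769, -0.3933, 0.2382]
ee_rot: [[1.0, -0.028, -0.0], [-0.028, -1.0, 0.001], [-0.0, -0.001, -1.0]]
force: [0.7, 0.1, 0.8]
width: 0.0399
grasp_force: 0.0
```

Request:
arm_command(
  rows=[
    [33, -52, 0, 0, 0, 0],
    [33, -52, 0, 0, 0, 0],
    [33, -52, 0, 0, 0, 0],
    [33, -52, 0, 0, 0, 0],
    [33, -52, 0, 0, 0, 0],
  ],
)

```text
time: 1.35
tcp_pos: [0.449, -0.1378, 0.2387]
ee_rot: [[1.0, -0.027, 0.0], [-0.027, -1.0, -0.0], [0.0, 0.0, -1.0]]
force: [0.1, -0.3, -0.6]
width: 0.0004
grasp_force: 0.0
```

Request:
arm_command(
  rows=[
    [33, -52, 20, 0, 0, 0],
    [33, -52, 20, 0, 0, 0],
    [20, -23, 25, 0, 0, 0],
    [0, 0, 15, 0, 0, 0],
    [0, 0, 0, 0, 0, 0],
  ],
)

```text
time: 1.98
tcp_pos: [0.5338, -0.0188, 0.1585]
ee_rot: [[1.0, -0.027, -0.004], [-0.027, -1.0, 0.001], [-0.004, -0.0, -1.0]]
force: [0.4, -0.3, 0.6]
width: 0.0005
grasp_force: 0.0
```

```bash
python3 - <<'E'
from h import *
import cv2
s=manip.get_state();c=manip.get_calibration("wrist");im=manip.snapshot("wrist")
np.savez("w1.npz",T=c["cam_to_world"],k=[c[k] for k in("fx","fy","cx","cy")])
print(s["time"],s["tcp_pos"],w2f(s["tcp_pos"]),np.round(s["ee_rot"],3),s["force"],s["width"])
cv2.imwrite("pics/w1.png",im[:,:,::-1])
E
```

```text
1.975 [ 0.5338348  -0.01875261  0.15854356] [-0.05706949 -0.07437293  0.15854356] [[ 1.    -0.027 -0.004]
 [-0.027 -1.     0.001]
 [-0.004 -0.    -1.   ]] [ 0.38841827 -0.27963568  0.5797314 ] 0.00046881531400633653
```

View pics/w1.png

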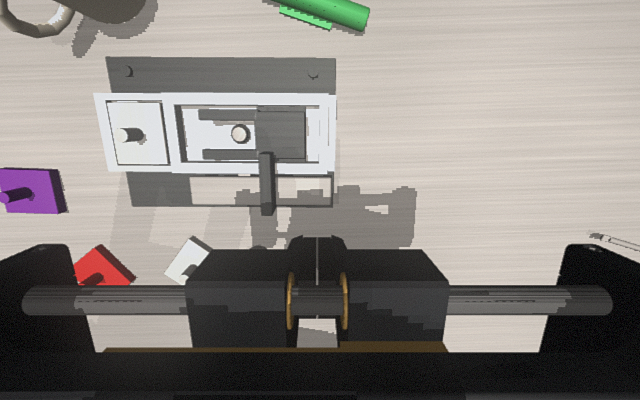

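The wrist view shows the fixture with the bar from (190,178) to (331,206), lug at (267,183), pin at (240,133) and base corners at (107,57), (336,58), (130,206), (335,207). I'll refit with these.

```bash
python3 - <<'E'
from h import *
import cv2
from scipy.optimize import least_squares
d=np.load("w1.npz");T=np.linalg.inv(d["T"]);fx,fy,cx,cy=d["k"];print(np.round(d["T"],3))
def proj(P):
    q=P@T[:3,:3].T+T[:3,3];return np.c_[fx*q[:,0]/q[:,2]+cx,fy*q[:,1]/q[:,2]+cy]
F=np.array([[-67,48,40],[-67,-88,40],[0,0,29],[75,130,6],[75,-92,6],[-75,-92,6],[-75,130,6],[-48+10,48,40]])/1e3
U=np.array([[190,205],[331,206],[240,133],[107,57],[336,58],[335,207],[130,206],[190,178]],float)
def res(p):
    Q=F.copy();Q[3:7,2]=.006;return (proj(Q@Rz(p[2]).T+[p[0],p[1],0])-U).ravel()
s=least_squares(res,[.593,.054,-.027],loss="soft_l1",f_scale=1)
print(s.x);print(np.round(s.fun.reshape(-1,2),1))
im=cv2.imread("pics/w1.png")[40:230,80:360]
cv2.imwrite("pics/w1c.png",cv2.resize(im,None,fx=2.8,fy=2.8,interpolation=cv2.INTER_CUBIC))
E
```

```text
[[-0.026 -0.961 -0.274  0.604]
 [-1.     0.025  0.008 -0.021]
 [-0.001  0.274 -0.962  0.304]
 [ 0.     0.     0.     1.   ]]
[ 0.59341687  0.05249456 -0.03145205]
[[ 2.4  2.6]
 [ 0.5  2.3]
 [-0.3  4. ]
 [-2.6 -2.5]
 [ 0.8 -2.2]
 [-1.5 -0.7]
 [ 1.8 -0.7]
 [-1.2  0.3]]
```

View pics/w1c.png

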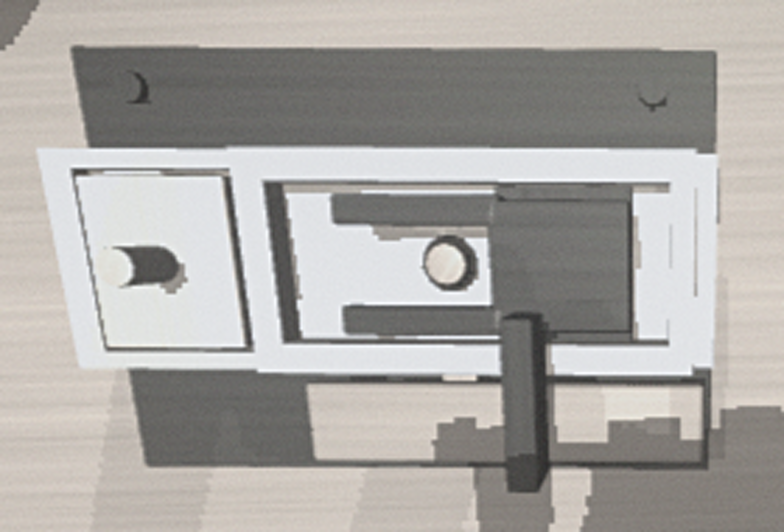

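The close crop shows the same layout, with the bar at crop y≈380–461 and the pin top at (447,262). The base plate looks off-centre in x, so I'll refit with both views on the bar, pin and rails only.

```bash
python3 - <<'E'
from h import *
from scipy.optimize import least_squares
d=np.load("w1.npz");c=manip.get_calibration("top")
V=[(np.linalg.inv(c["cam_to_world"]),[c[k] for k in("fx","fy","cx","cy")],6.8,(208,163)),(np.linalg.inv(d["T"]),d["k"],2.8,(80,40))]
n=np.nan
# fixture point mm, top crop px, wrist crop px
D=[([-67,48,40],(297,444),(312,461)),([-67,-88,40],(692,452),(704,464)),([0,0,29],(446,254),(447,262)),
([36,40,38],(n,147),(n,150)),([36,-60,38],(n,149),(n,153)),([-36,40,38],(n,354),(n,372)),([-36,-60,38],(n,360),(n,375)),
([26,55,38],(287,n),(264,n)),([75,-92,4],(714,n),(716,n)),([-75,-92,4],(705,n),(708,n)),([75,130,4],(97,n),(72,n)),([-75,130,4],(80,n),(148,n))]
def res(p):
    o=[]
    for i,(T,(fx,fy,cx,cy),k,off) in enumerate(V):
        for r in D:
            q=T[:3,:3]@(Rz(p[2])@(np.array(r[0])/1e3)+[p[0],p[1],0])+T[:3,3]
            u=np.array([fx*q[0]/q[2]+cx,fy*q[1]/q[2]+cy])-((np.array(r[1+i])+.5)/k-.5+off)
            o.append(u*q[2]/fx*1e3)
    return np.nan_to_num(np.ravel(o))
s=least_squares(res,[.593,.054,-.027],loss="soft_l1",f_scale=1)
print(s.x);print(np.round(s.fun.reshape(2,-1,2),1).tolist());np.save("fix.npy",s.x)
st=manip.get_state();print(st["tcp_pos"],w2f(st["tcp_pos"])*1e3)
print("lug y wrist/top est later")
E
```

```text
[ 0.59512756  0.05320135 -0.03154594]
[[[-0.7, -0.5], [0.8, -1.0], [-0.1, -0.5], [0.0, -0.9], [0.0, -0.1], [0.0, -0.5], [0.0, -1.0], [-0.6, 0.0], [0.8, 0.0], [1.2, 0.0], [0.8, 0.0], [0.4, 0.0]], [[0.3, 1.6], [-0.3, 1.3], [-0.5, 1.8], [0.0, 0.1], [0.0, -0.3], [0.0, 1.5], [0.0, 1.1], [-1.4, 0.0], [0.5, 0.0], [0.2, 0.0], [-0.6, 0.0], [-0.6, 0.0]]]
[ 0.53450447 -0.01931285  0.15971442] [-58.30578334 -74.3902149  159.71442148]
lug y wrist/top est later
```

Request:
arm_command(
  rows=[
    [4, -9, 20, 0, 0, 0],
    [0, 0, 35, 0, 0, 0],
    [0, 0, 35, 0, 0, 0],
    [0, 0, 20, 0, 0, 0],
    [0, 0, 0, 0, 0, 0],
  ],
)

```text
time: 2.65
tcp_pos: [0.5387, -0.0108, 0.0498]
ee_rot: [[1.0, -0.029, -0.002], [-0.029, -1.0, 0.0], [-0.002, -0.0, -1.0]]
force: [0.0, 0.1, 0.1]
width: 0.0007
grasp_force: 0.0
```

```bash
python3 - <<'E'
from h import *
import cv2
im=manip.snapshot("scene");s=manip.get_state()
print(s["time"],s["tcp_pos"],w2f(s["tcp_pos"])*1e3,np.round(s["ee_rot"],3),s["force"])
cv2.imwrite("pics/s1.png",cv2.resize(im[195:320,240:420,::-1],None,fx=4,fy=4,interpolation=cv2.INTER_CUBIC))
E
```

```text
2.7 [ 0.53972783 -0.01083008  0.05090671] [-53.35257609 -65.74692305  50.90670823] [[ 1.    -0.029  0.   ]
 [-0.029 -1.    -0.   ]
 [ 0.     0.    -1.   ]] [0.86632068 0.12717772 0.10941249]
```

View pics/s1.png

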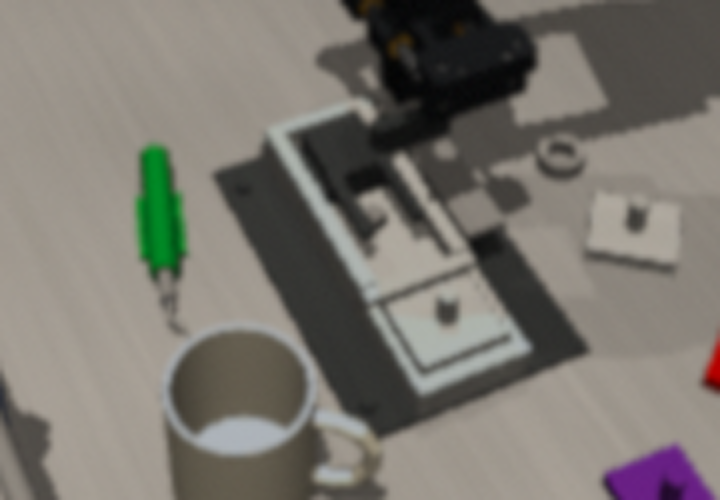

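The fingers are behind the lug (410,130), over the bar. I'll press down in steps and watch the force.

Request:
arm_command(
  rows=[
    [-0.5, 0, 6, 0, 0, 0],
    [0, 0, 5, 0, 0, 0],
    [0, 0, 3, 0, 0, 0],
    [0, 0, 2, 0, 0, 0],
    [0, 0, 0, 0, 0, 0],
  ],
)

```text
time: 3.32
tcp_pos: [0.5399, -0.0101, 0.0347]
ee_rot: [[1.0, -0.027, 0.001], [-0.027, -1.0, -0.001], [0.001, 0.001, -1.0]]
force: [0.2, -2.7, 6.3]
width: 0.0007
grasp_force: 2.6
```

Request:
arm_command(
  rows=[
    [0, 0, 2, 0, 0, 0],
    [0, 0, 2, 0, 0, 0],
    [0, 0, 1, 0, 0, 0],
    [0, 0, 0, 0, 0, 0],
    [0, 0, 0, 0, 0, 0],
  ],
)

```text
time: 3.95
tcp_pos: [0.5399, -0.0101, 0.0299]
ee_rot: [[1.0, -0.027, 0.001], [-0.027, -1.0, -0.001], [0.001, 0.001, -1.0]]
force: [-0.6, -3.0, 7.9]
width: 0.0005
grasp_force: 3.6
```

Request:
arm_command(
  rows=[
    [0, -4, 0, 0, 0, 0],
    [0, -4, 0, 0, 0, 0],
    [0, -4, 0, 0, 0, 0],
    [0, -4, 0, 0, 0, 0],
    [0, -4, 0, 0, 0, 0],
  ],
)

```text
time: 4.58
tcp_pos: [0.5409, 0.0088, 0.0302]
ee_rot: [[1.0, -0.027, 0.002], [-0.027, -1.0, -0.003], [0.002, 0.003, -1.0]]
force: [-0.1, -6.8, 6.7]
width: 0.0006
grasp_force: 4.6
```

Request:
arm_command(
  rows=[
    [0, -4, 0, 0, 0, 0],
    [0, -4, 0, 0, 0, 0],
    [0, -4, 0, 0, 0, 0],
    [0, 0, 0, 0, 0, 0],
    [0, 0, 0, 0, 0, 0],
  ],
)

```text
time: 5.2
tcp_pos: [0.5412, 0.0212, 0.0301]
ee_rot: [[1.0, -0.027, 0.002], [-0.027, -1.0, -0.002], [0.002, 0.002, -1.0]]
force: [-0.5, -4.6, 6.5]
width: 0.0007
grasp_force: 3.8
```

```bash
python3 - <<'E'
from h import *
import cv2
im=manip.snapshot("scene");s=manip.get_state()
print(s["time"],s["tcp_pos"],w2f(s["tcp_pos"])*1e3,np.round(s["ee_rot"],3),s["force"])
cv2.imwrite("pics/s2.png",cv2.resize(im[195:320,240:420,::-1],None,fx=4,fy=4,interpolation=cv2.INTER_CUBIC))
E
```

```text
5.25 [0.54123478 0.02121981 0.0301395 ] [-52.85725282 -33.6654493   30.13950497] [[ 1.    -0.027  0.002]
 [-0.027 -1.    -0.002]
 [ 0.002  0.002 -1.   ]] [ 0.33209855 -4.2761036   6.60838499]
```

View pics/s2.png

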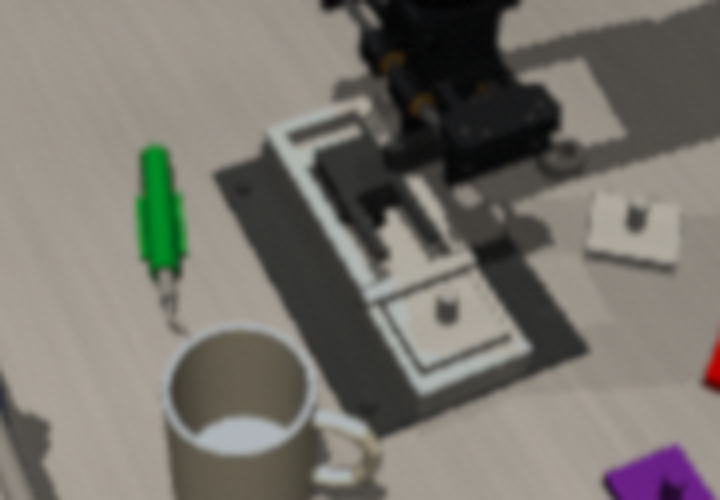

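The fork has moved and is already past the pin-block point (about 0.027), with no jump in force. I'll keep pushing.

Request:
arm_command(
  rows=[
    [0, -5, 0, 0, 0, 0],
    [0, -5, 0, 0, 0, 0],
    [0, -5, 0, 0, 0, 0],
    [0, -5, 0, 0, 0, 0],
    [0, -5, 0, 0, 0, 0],
  ],
)

```text
time: 5.88
tcp_pos: [0.542, 0.0459, 0.0301]
ee_rot: [[1.0, -0.027, 0.002], [-0.027, -1.0, -0.002], [0.003, 0.002, -1.0]]
force: [0.5, -7.6, 7.4]
width: 0.0006
grasp_force: 4.6
```

Request:
arm_command(
  rows=[
    [0, -5, 0, 0, 0, 0],
    [0, -5, 0, 0, 0, 0],
    [0, -5, 0, 0, 0, 0],
    [0, -5, 0, 0, 0, 0],
    [0, -3, 0, 0, 0, 0],
  ],
)

```text
time: 6.5
tcp_pos: [0.5428, 0.069, 0.0301]
ee_rot: [[1.0, -0.027, 0.003], [-0.027, -1.0, -0.002], [0.003, 0.002, -1.0]]
force: [0.9, -7.6, 7.5]
width: 0.0007
grasp_force: 4.6
```

Request:
arm_command(
  rows=[
    [0, -2, 0, 0, 0, 0],
    [0, -1.5, 0, 0, 0, 0],
    [0, -1, 0, 0, 0, 0],
    [0, -1, 0, 0, 0, 0],
    [0, 0, 0, 0, 0, 0],
  ],
)

```text
time: 7.12
tcp_pos: [0.5429, 0.0744, 0.0301]
ee_rot: [[1.0, -0.027, 0.003], [-0.027, -1.0, -0.002], [0.003, 0.002, -1.0]]
force: [1.6, -7.1, 6.7]
width: 0.0005
grasp_force: 4.3
```

```bash
python3 - <<'E'
from h import *
s=manip.get_state()
print(s["time"],s["tcp_pos"],w2f(s["tcp_pos"])*1e3,s["force"])
E
```

```text
7.125 [0.54289647 0.07444547 0.03012583] [-52.87516007  19.58614361  30.12582745] [ 1.62485563 -7.08777557  6.68888393]
```

Request:
arm_command(
  rows=[
    [0, -1, 0, 0, 0, 0],
    [0, -1, 0, 0, 0, 0],
    [0, 0, 0, 0, 0, 0],
    [0, 0, 0, 0, 0, 0],
    [0, 0, 0, 0, 0, 0],
  ],
)

```text
time: 7.75
tcp_pos: [0.543, 0.0764, 0.0302]
ee_rot: [[1.0, -0.027, 0.003], [-0.027, -1.0, -0.002], [0.003, 0.002, -1.0]]
force: [1.2, -7.0, 6.7]
width: 0.0004
grasp_force: 4.3
```

Request:
arm_command(
  rows=[
    [0, -1, 0, 0, 0, 0],
    [0, -0.5, 0, 0, 0, 0],
    [0, 0, 0, 0, 0, 0],
    [0, 0, 0, 0, 0, 0],
    [0, 0, 0, 0, 0, 0],
  ],
)

```text
time: 8.38
tcp_pos: [0.543, 0.0774, 0.0302]
ee_rot: [[1.0, -0.027, 0.003], [-0.027, -1.0, -0.003], [0.003, 0.003, -1.0]]
force: [1.2, -9.8, 7.2]
width: 0.0003
grasp_force: 5.7
```

Request:
arm_command(
  rows=[
    [0, -1, 0, 0, 0, 0],
    [0, -0.5, 0, 0, 0, 0],
    [0, 0, 0, 0, 0, 0],
    [0, 0, 0, 0, 0, 0],
    [0, 0, 0, 0, 0, 0],
  ],
)

```text
time: 9.0
tcp_pos: [0.5431, 0.0776, 0.0302]
ee_rot: [[1.0, -0.027, 0.002], [-0.027, -1.0, -0.005], [0.002, 0.005, -1.0]]
force: [-0.5, -15.6, 7.2]
width: 0.0002
grasp_force: 8.8
```

The fork is hard against the end stop: 15.6 N with no further motion. I'll ease off and then lift.

Request:
arm_command(
  rows=[
    [0, 2, 0, 0, 0, 0],
    [0, 2, 0, 0, 0, 0],
    [0, 0, -5, 0, 0, 0],
    [0, 0, -8, 0, 0, 0],
    [0, 0, -20, 0, 0, 0],
  ],
)

```text
time: 9.62
tcp_pos: [0.5397, 0.077, 0.0612]
ee_rot: [[1.0, -0.027, -0.004], [-0.027, -1.0, 0.0], [-0.004, -0.0, -1.0]]
force: [-0.4, -0.3, -0.4]
width: 0.0002
grasp_force: 0.0
```

Request:
arm_command(
  rows=[
    [0, 0, -40, 0, 0, 0],
    [0, 0, -40, 0, 0, 0],
    [-40, 30, -20, 0, 0, 0],
    [-40, 30, 0, 0, 0, 0],
    [0, 0, 0, 0, 0, 0],
  ],
)

```text
time: 10.25
tcp_pos: [0.4566, 0.0184, 0.1613]
ee_rot: [[1.0, -0.029, -0.003], [-0.029, -1.0, 0.0], [-0.003, -0.0, -1.0]]
force: [0.0, 0.4, -0.7]
width: 0.0008
grasp_force: 0.0
```

```bash
python3 - <<'E'
from h import *
import cv2
im=manip.snapshot("scene");w=manip.snapshot("wrist");s=manip.get_state()
print(s["time"],s["tcp_pos"],s["force"])
a=cv2.resize(im[195:320,240:420,::-1],(576,400),interpolation=cv2.INTER_CUBIC)
cv2.imwrite("pics/w2.png",w[:,:,::-1]);cv2.imwrite("pics/s3.png",a)
E
```

```text
10.35 [0.45960008 0.01898044 0.16210003] [-0.20064501  0.02682809  0.37596612]
```

View pics/w2.png

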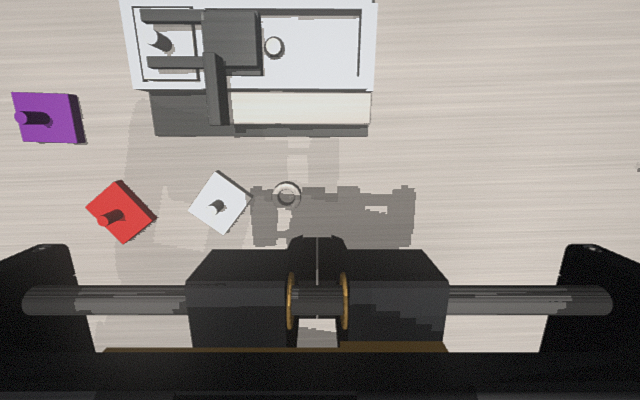

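View pics/s3.png

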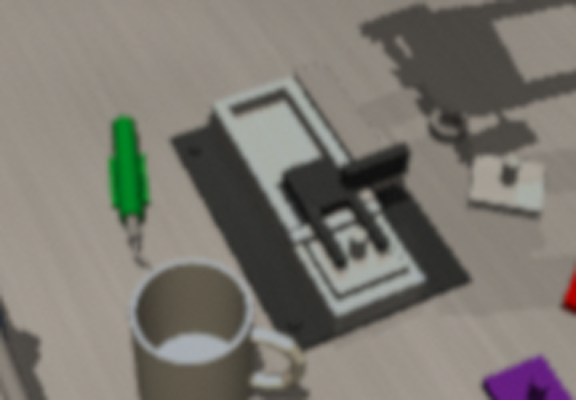

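The wrist view shows the pin at (274,47) up, just behind the fork's foot, whose rear edge is at (262,45). The prongs straddle the workpiece stud at (160,42), the bar is up, and the robot is clear. Handing in.

```bash
python3 -c "
from plant import manip
print(manip.close_job())"
```

```text
the job is handed in; nothing more can be done
None
```

I pushed the fork over the workpiece to its end stop with the thumb bar held down, then let go; the last pictures show the pin up behind the fork and the arm clear, and the job was handed in at about 10.4 s with no verdict returned.

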